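Load a specimen carrier against the sprung plunger and hold it home

ROBOT

A 6-joint arm with a two-finger parallel gripper is mounted at the origin on the work surface. World frame = base frame: x ahead of the robot, y to its left, z up, the work surface at z = 0. Lengths are in m, angles in rad, forces in N, time in s.
With the tool pointing down it reaches from about 0.35 to 0.975 m from the base axis. Payload 17.4 kg.
Tool frame: the origin (TCP) lies at the very end of the fingers, on their centre line; the grasp point (between the pads) lies 19 mm behind it (ctrl.hold_point_z is the distance from the TCP to the grasp point, in m); z points along the fingers, y is the line along which they close (so a half turn about z gives the same grasp; the last joint's range is limited). The gripper opens to 85 mm and grips with 20 to 120 N. Pads are 22 mm wide; open, the fingers measure 114 mm over their backs; the gripper's body (76 mm by 85 mm) begins 54 mm behind the grasp point. The pads swing forward as they close: fully open they stand 13 mm farther back than shut.
Start: joints at [1.159, 0.116, 1.442, -0, 1.584, -0.038], TCP at [0.246, 0.628, 0.194] pointing down, gripper open.
Joint ranges: [-2.83, 2.83], [-0.83, 2.19], [0.07, 2.5], [-1.14, 4.28], [0.01, 3], [-2.97, 2.97]. Speed limits (rad/s): [1.89, 1.89, 2.22, 3.14, 3.14, 3.14].

INTERFACE

Orientations are given as a 3x3 rotation matrix whose columns are the frame's x, y, z axes.
In Python, from bench import ctrl, cams gives the robot as it stands.
- The arm moves only by the shell command python3 -m pendant 'ROWS' [FORCE]. ROWS is JSON, a list of rows, each a list of 3 entries, a list of its own where there are three numbers: the finger opening in cm, from 0 to 8.54, then the shift along the tool's x, y, z in cm, then the turn, a rotation vector about the tool's x, y, z in rad. A call has 1 to 20 rows; each row is the pose to reach, as a shift and turn from the pose commanded when the call began, along the tool's axes at that moment; what a row does not reach only later rows make up. A row lasts 1/12 s, in which the tool goes at most 41.7 mm and 7.16 degrees, less where a joint would pass 70% of its speed; a pose out of reach is approached as far as the arm can. A call with a gripper value outside its range is refused whole. The fingers move at their own pace and stop on an object; FORCE is the grip in N (left out, the last holds). Time passes only in rows, so rows that repeat a pose let the fingers close. It gives the time, the measured TCP pose, the force, the opening and the grip force at its end, in the units of the state.
- ctrl.get_obs(): the state, without advancing time (a new reading comes with each control period).
- cams.read_camera(name): name is "scene" or "top"; returns a dict with "frame" (384x512x3 uint8, blue, green, red), "vfov" (degrees; the focal length in pixels is half the picture's height over the tangent of half this angle, whatever the lens; pixels are square), "cx", "cy" (the principal point, pixels), "k1" (the pictures are not rectified: a ray, as slopes to the right and down, at radius r is drawn at 1 + k1 r^2 times it, then the intrinsics apply), "view" (4x4, takes a point from world to camera coordinates). Camera axes: x right, y down, z forward; pixel columns grow to the right and rows downward; lengths in m; the calibration is good to about 2 mm. A picture is of the moment at which its call begins. There is no depth.
- ctrl.job_done(): hands the job in; it is judged then, once.
The state is a dict: "time": time; "q": joint angles; "qvel": joint speeds; "tau": joint torques, N m; "eef_pos": TCP position; "ee_rot": TCP orientation; "force": force on the tool from outside, world axes, zero at the start; "ft_torque": the same for the moment, N m; "width": finger opening in m; "gripper_force": force on a finger pad.
Only numpy, scipy, OpenCV 4.12 (cv2) and the standard library are available. Lean on these libraries where they do the work, as an engineer would, in place of code of your own. Each camera call takes 0.05 s, during which the arm holds its last target. There are 200 camera calls.

TASK

Load the specimen carrier, the one with the long base and the upright rectangular specimen: lay it flat in the channel of the clamping fixture, bare end towards the brass plunger and still clear of it, then push it along the channel against the spring until the front of its base rests firmly on the two stop posts. Do not ram the posts, and leave everything else on the bench where it is. Finish while still holding the carrier pressed against the posts, so that I can tighten the clamp screw: do not let go.

Things in the scene. Friction and masses are not known exactly. Their poses are not given: they have to be found in the camera images.
- carrier: Loose, 130 g: aluminium base 64 (x) x 34 (y) x 16 mm high; on it, from x = -30 to +6 mm, an upright dark resin block 36 x 26 (y) x 30 mm high, pale stone on top. Overall 46 mm high. The bare low end is at +x. Origin: centre of the underside. One of three mounts that may swap places. In the channel grip only the resin block (26 mm, across y), fingertips over 16 mm above the underside.
- carrier_nose (a point): Middle of the carrier's flat front (+x) end face, 32 mm ahead of the carrier's origin and 9 mm above its underside; the plunger meets it here.
- carrier_grip (a point): A point inside the resin block where it can be gripped across its 26 mm width: 12 mm behind (-x of) the carrier's origin, 36 mm above its underside.
- fixture: Aluminium plate fixed to the bench, 10 mm thick, x -110 to 100 mm, 84 mm wide, with an open channel along x. Origin: on the bench under the channel's centre line; +x: push direction. Channel floor 10 mm above the bench; side walls x -90 to 40 mm, 12 mm high above the floor, 10 mm thick, 40 mm between. Behind the posts a spring housing, top 36 mm above the bench. Clamp screw on the -y wall.
- stop: Hard stop on the fixture: two dark steel posts, each 13 mm wide, 28 mm high above the channel floor, 18 mm apart, either side of the plunger at the +x end. Origin: on the channel floor midway between them, in the plane of their faces, 46 mm ahead of the fixture's origin; axes as the fixture's.
- stop_face (a point): Point midway between the posts in the plane of their front faces, 9 mm above the channel floor, axes as the fixture's. The carrier is home when its nose point is here.
- plunger_tip (a point): Middle of the flat front of the brass plunger (15 mm diameter, lying along x, axis 9 mm above the channel floor). At rest it stands 14 mm in front (-x) of the stop face.
- plunger (a joint): How far the plunger is pushed in, m: 0 at rest, 0.014 when the carrier meets the posts. The spring pushes back with 3 N at the start, rising by 0.5 N per mm to 10 N at the posts.
- round_mount: Bystander, not the carrier: square aluminium base 40 x 40 x 16 mm with an upright dark resin cylinder 30 mm in diameter and 28 mm high. Origin: centre of its underside.
- low_mount: Bystander, not the carrier: short aluminium base 44 x 34 x 16 mm with a resin slab only 6 mm high. Origin: centre of its underside.
- beaker: Bystander: clear beaker 72 mm in diameter, 100 mm high. Origin: centre of its underside.
- jar: Bystander: white jar 70 mm in diameter, 85 mm high. Origin: centre of its underside.
- dish: Bystander: clear closed dish 90 mm in diameter, 14 mm high. Origin: centre of its underside.
- forceps: Bystander: steel forceps 117 mm long, lying flat, 5 mm high. Origin: middle of their underside.
There are look-alikes about, which are no part of the job. Leave any red look-alike of the carrier alone. Of the things that look like the fixture, the larger one is meant.

How it is judged:
By the outcome, as a careful person would: the job done as asked, in the order asked, and still so for the second after the job is handed in, while the arm keeps its last pose, push and grip.
It also fails if it takes over 45 s, if anything falls off the work surface, if the arm or the gripper's body presses on something with over 40 N, if the wrist force passes 120 N, or if a joint passes its speed limit or range.

## Working session

There is one attempt and no reset: what is moved stays moved. The work goes in short steps, Python scripts to look and compute and a shell command to move; the robot and the scene stay as the last step left them, time stands still between calls to the robot, and variables do not carry over. Pictures are saved under pics/ and viewed, at most 10 in all, crops included, and the job is handed in when it is done.

```bash
mkdir -p pics; ls; cat > h.py <<'E'
import numpy as np, cv2
from bench import ctrl, cams
def cam(n):
    c=cams.read_camera(n); return c
def f(c): return c["frame"].shape[0]/2/np.tan(np.radians(c["vfov"])/2)
def ray(c,u,v):
    F=f(c); d=np.array([(u-c["cx"])/F,(v-c["cy"])/F]); s=d.copy()
    for _ in range(30): s=d/(1+c["k1"]*(s@s))
    V=np.array(c["view"]); R=V[:3,:3]; o=-R.T@V[:3,3]
    return o,R.T@np.array([s[0],s[1],1])
def onz(c,u,v,z):
    o,d=ray(c,u,v); return o+d*(z-o[2])/d[2]
def proj(c,p):
    V=np.array(c["view"]); q=V[:3,:3]@np.array(p)+V[:3,3]; s=q[:2]/q[2]; s=s*(1+c["k1"]*(s@s)); return s*f(c)+[c["cx"],c["cy"]]
E
python3 - <<'E'
from h import *
for n in ("scene","top"):
    c=cam(n); cv2.imwrite(f"pics/{n}0.png",c["frame"]); o,_=ray(c,256,192); print(n,c["vfov"],c["k1"],o.round(3))
o=ctrl.get_obs(); print(o["time"],o["eef_pos"],o["ee_rot"],o["force"],ctrl.hold_point_z)
E
```

```text
pics
scene 49.102349632775244 -0.12129964957950032 [ 1.226 -0.164  0.634]
top 44.502934872586685 0.06724441277044016 [ 0.448 -0.052  1.214]
0.1 [0.24641    0.62820125 0.19303926] [[-9.30946174e-01  3.65156186e-01 -4.25301835e-04]
 [ 3.65156431e-01  9.30945672e-01 -9.67517392e-04]
 [ 4.26379422e-05 -1.05600831e-03 -9.99999442e-01]] [-0.12916397 -0.68114549 -0.41951694] 0.0187
```

View pics/scene0.png

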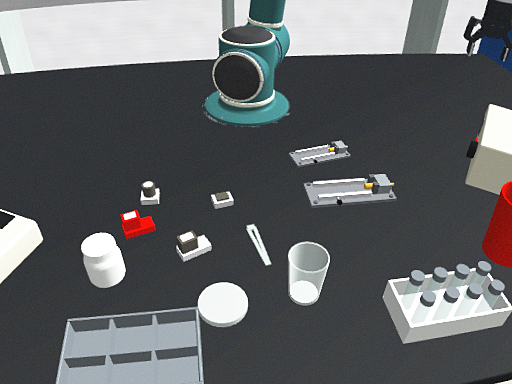

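View pics/top0.png

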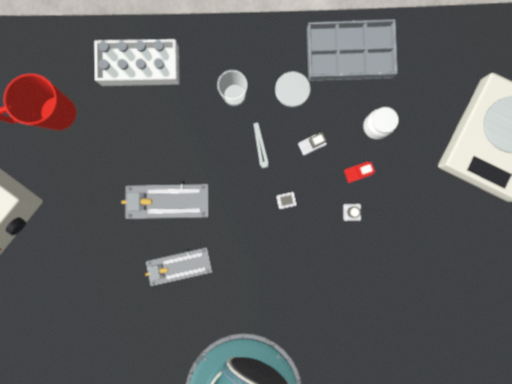

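The scene view shows four candidates for the carrier: the dark block on a long base at (192,244), a red look-alike at (137,222), the round mount at (150,192) and the low mount at (222,200). In the top view they are at (313,143), (360,172), (352,212) and (286,200). I choose the first. The larger fixture is at top (166,201) and the smaller at (178,267). Next I'll take a close crop and masks.

```bash
python3 - <<'E'
from h import *
t=cam("top");s=cam("scene")
def crop(c,x,y,w,h,W,H): return cv2.resize(c["frame"][y:y+h,x:x+w],(W,H),interpolation=cv2.INTER_CUBIC)
a=np.hstack([crop(t,293,123,40,40,300,300),crop(s,167,220,50,50,300,300)])
b=np.hstack([crop(t,116,176,100,50,400,200),crop(s,300,165,100,50,400,200)])
im=np.zeros((500,800,3),np.uint8); im[:300,:600]=a; im[300:]=b; cv2.imwrite("pics/crop1.png",im)
# carrier mask on top
for nm,(x,y,w,h) in {"car":(293,123,40,40),"fix":(116,176,100,50)}.items():
    g=t["frame"][y:y+h,x:x+w].max(2)
    m=(g>60).astype(np.uint8)
    if nm=="fix": m=cv2.morphologyEx(m,cv2.MORPH_OPEN,np.ones((11,11)))
    k=max(cv2.findContours(m,0,2)[0],key=cv2.contourArea)
    r=cv2.minAreaRect(k); p=cv2.boxPoints(r)+[x,y]; print(nm,r,p.round(1).tolist())
    z=.016 if nm=="car" else .010
    q=np.array([onz(t,*i,z) for i in p]); print(q.round(4).tolist(),q.mean(0).round(4),np.linalg.norm(q[1]-q[0]),np.linalg.norm(q[2]-q[1]))
# stone and brass
E
```

```text
car ((19.5, 19.5), (39.0, 39.0), 90.0) [[293.0, 123.0], [332.0, 123.0], [332.0, 162.0], [293.0, 162.0]]
[[0.6741, -0.1467, 0.016], [0.6712, -0.247, 0.016], [0.5703, -0.2433, 0.016], [0.5731, -0.1435, 0.016]] [ 0.6222 -0.1951  0.016 ] 0.1003839759358342 0.10096561537108475
fix ((49.5, 24.5), (49.0, 99.0), 90.0) [[116.0, 176.0], [215.0, 176.0], [215.0, 225.0], [116.0, 225.0]]
[[0.5497, 0.3101, 0.01], [0.5429, 0.0578, 0.01], [0.4176, 0.0602, 0.01], [0.4251, 0.3105, 0.01]] [0.4838 0.1847 0.01  ] 0.25241205945053996 0.12535147965176047
```

View pics/crop1.png

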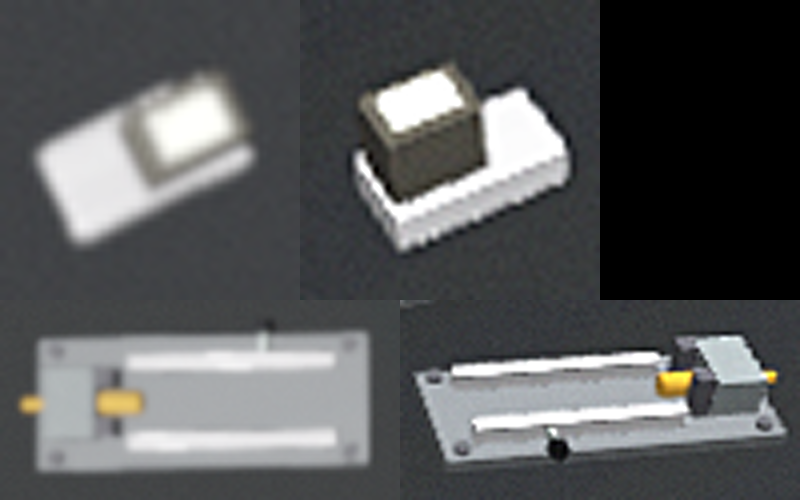

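The crop shows the chosen carrier: an upright rectangular block with a pale stone, bare end to image-left, which is world +y. The fixture's plunger and posts are also at image-left, so its +x is roughly world +y. The threshold was too low, so I'll refine it.

```bash
cat > meas.py <<'E'
from h import *
def rect(c,box,th,z,op=0,S=6,inv=False):
    x,y,w,h=box; g=cv2.resize(c["frame"][y:y+h,x:x+w].max(2),None,fx=S,fy=S,interpolation=cv2.INTER_CUBIC)
    m=(g>th).astype(np.uint8)
    if op: m=cv2.morphologyEx(m,cv2.MORPH_OPEN,np.ones((op,op)))
    k=max(cv2.findContours(m,0,2)[0],key=cv2.contourArea)
    p=(cv2.boxPoints(cv2.minAreaRect(k))+.5)/S-.5+[x,y]
    q=np.array([onz(c,*i,z) for i in p]); e=[q[1]-q[0],q[2]-q[1]]; e.sort(key=lambda v:-np.linalg.norm(v))
    a=np.degrees(np.arctan2(e[0][1],e[0][0]))
    return p,q.mean(0),a%180,[np.linalg.norm(v)*1e3 for v in e]
E
python3 - <<'E'
from meas import *
t=cam("top"); s=cam("scene")
def P(n,r): print(n,r[0].mean(0).round(1),r[1].round(4),r[2].round(1),np.round(r[3],1))
P("car",rect(t,(293,123,40,40),110,.016))
P("stone top",rect(t,(293,123,40,40),200,.046)) 
x,y,w,h=293,123,40,40
P("plate",rect(t,(116,176,100,50),110,.010,op=60))
P("wall+x",rect(t,(145,184,60,12),200,.022)); P("wall-x",rect(t,(145,205,60,14),200,.022))
for c,b in((t,(116,176,100,50)),(s,(300,165,100,50))):
    x,y,w,h=b; f_=cv2.resize(c["frame"][y:y+h,x:x+w],None,fx=6,fy=6,interpolation=cv2.INTER_CUBIC).astype(int)
    m=((f_[...,2]-f_[...,0])>60).astype(np.uint8)
    for k in cv2.findContours(m,0,2)[0]:
        if cv2.contourArea(k)>300:
            p=(cv2.boxPoints(cv2.minAreaRect(k))+.5)/6-.5+[x,y]; q=np.array([onz(c,*i,.019 if c is s else .0265) for i in p]); print("brass",p.round(1).tolist(),q.round(4)[:,:2].tolist())
E
```

```text
car [311.8 143.2] [ 0.6202 -0.1933  0.016 ] 113.9 [71.6 39.6]
stone top [305.3 146.3] [ 0.6087 -0.1733  0.046 ] 25.6 [31.9 29.2]
plate [177. 201.] [0.4816 0.1559 0.01  ] 89.1 [159.4  86.4]
wall+x [173.1 189.6] [0.5103 0.1632 0.022 ] 91.1 [130.8  20.2]
wall-x [173.3 210.6] [0.457  0.1633 0.022 ] 89.0 [131.3  13.3]
brass [[120.8, 199.8], [125.9, 199.8], [125.9, 203.6], [120.8, 203.6]] [[0.4881, 0.2936], [0.4878, 0.2808], [0.4781, 0.2808], [0.4785, 0.2936]]
brass [[139.9, 204.1], [139.9, 198.2], [150.9, 198.2], [150.9, 204.1]] [[0.4759, 0.246], [0.4905, 0.2459], [0.4898, 0.2184], [0.4751, 0.2186]]
brass [[363.4, 182.5], [372.9, 182.0], [373.2, 188.2], [363.7, 188.8]] [[0.4709, 0.226], [0.4718, 0.2504], [0.4955, 0.2422], [0.4945, 0.2183]]
```

```bash
cat >> meas.py <<'E'
def tool(p):   # world target -> shift along current tool axes, cm
    o=ctrl.get_obs(); return (np.array(o["ee_rot"]).T@(np.array(p)-o["eef_pos"])*100).round(2)
def stone(c,box,th):
    x,y,w,h=box; S=8; g=cv2.resize(c["frame"][y:y+h,x:x+w].min(2),None,fx=S,fy=S,interpolation=cv2.INTER_CUBIC)
    m=cv2.morphologyEx((g>th).astype(np.uint8),cv2.MORPH_OPEN,np.ones((S,S)))
    out=[]
    for k in cv2.findContours(m,0,2)[0]:
        r=cv2.minAreaRect(k)
        if cv2.contourArea(k)>300: out.append(((np.array(r[0])+.5)/S-.5+[x,y],np.round(np.array(r[1])/S,1),r[2]))
    return out
E
python3 - <<'E'
from meas import *
t=cam("top"); s=cam("scene")
for c,b in((t,(293,123,40,40)),(s,(167,220,50,50))):
    for th in(225,240): 
        for r in stone(c,b,th): print(th,r[0].round(1),r[1],round(r[2],1),onz(c,*r[0],.046).round(4))
# channel: inner and outer edges per column
g=t["frame"].max(2).astype(float)
I=[];
for u in range(150,196):
    col=g[:,u]
    def cross(v0,v1,lv=215):
        st=1 if v1>v0 else -1
        for v in range(v0,v1,st):
            if col[v]<lv<=col[v+st]: return v+st*(lv-col[v])/(col[v+st]-col[v])
    a,b=cross(200,186),cross(200,216)
    if a and b: I.append((onz(t,u,a,.022),onz(t,u,b,.022)))
I=np.array(I)
for k in (0,1):
    f_=np.polyfit(I[:,k,1],I[:,k,0],1); print("edge x at y=.19",np.polyval(f_,.19).round(4),"slope",f_[0].round(4), len(I))
# base bare-end long edges
print(np.degrees(0))
E
```

```text
225 [305.2 146.7] [11.4  9.3] 65.1 [ 0.6077 -0.173   0.046 ]
225 [317.9 139.3] [6. 9.] 64.6 [ 0.6254 -0.2054  0.046 ]
240 [317.9 139.4] [5.1 8.2] 63.4 [ 0.6253 -0.2055  0.046 ]
225 [194.4 245.2] [12.8 30.7] 66.9 [ 0.6524 -0.1869  0.046 ]
225 [186.5 236.5] [ 6.8 13. ] 68.4 [ 0.6265 -0.2015  0.046 ]
240 [194.4 245.2] [12.4 30.5] 67.0 [ 0.6524 -0.1869  0.046 ]
240 [186.4 236.5] [ 6.6 12.7] 68.2 [ 0.6264 -0.2015  0.046 ]
edge x at y=.19 0.5034 slope 0.017 46
edge x at y=.19 0.4624 slope 0.029 46
0.0
```

Both views agree on the grip point at (0.626, -0.2035), with the carrier's yaw at about 114°. The channel runs along x≈0.483 with yaw ≈88.8°, 41 mm wide against the 40 given. Working out the shift next.

```bash
python3 -c "
from meas import *
print(tool([.626,-.2035,.10]))"
```

```text
[-65.71 -63.58   9.37]
```

```bash
R='[6.5,[-65.7,-63.6,0],[0,0,0.773]]'; python3 -m pendant '[[6.5,[-65.7,-63.6,0],[0,0,0.773]],[6.5,[-65.7,-63.6,0],[0,0,0.773]],[6.5,[-65.7,-63.6,0],[0,0,0.773]],[6.5,[-65.7,-63.6,0],[0,0,0.773]],[6.5,[-65.7,-63.6,0],[0,0,0.773]],[6.5,[-65.7,-63.6,0],[0,0,0.773]],[6.5,[-65.7,-63.6,0],[0,0,0.773]],[6.5,[-65.7,-63.6,0],[0,0,0.773]],[6.5,[-65.7,-63.6,0],[0,0,0.773]],[6.5,[-65.7,-63.6,0],[0,0,0.773]],[6.5,[-65.7,-63.6,0],[0,0,0.773]],[6.5,[-65.7,-63.6,0],[0,0,0.773]],[6.5,[-65.7,-63.6,0],[0,0,0.773]],[6.5,[-65.7,-63.6,0],[0,0,0.773]],[6.5,[-65.7,-63.6,0],[0,0,0.773]],[6.5,[-65.7,-63.6,0],[0,0,0.773]],[6.5,[-65.7,-63.6,0],[0,0,0.773]],[6.5,[-65.7,-63.6,0],[0,0,0.773]],[6.5,[-65.7,-63.6,0],[0,0,0.773]],[6.5,[-65.7,-63.6,0],[0,0,0.773]]]'
python3 -c "
from meas import *
o=ctrl.get_obs(); print(np.round(o['ee_rot'],3), tool([.626,-.2035,.10]))"
```

```text
time: 2.07
eef_pos: [0.5927, -0.1321, 0.1938]
ee_rot: [[-0.411, 0.912, 0.0], [0.912, 0.411, -0.0], [-0.0, 0.0, -1.0]]
force: [0.1, 1.0, -0.0]
width: 0.0652
gripper_force: 0.0
[[-0.411  0.912  0.   ]
 [ 0.912  0.411 -0.   ]
 [-0.     0.    -1.   ]] [-7.88  0.1   9.38]
```

```bash
python3 -m pendant '[[6.5,[-4,0,3],[0,0,0]],[6.5,[-7.9,0.1,6],[0,0,0]],[6.5,[-7.9,0.1,9],[0,0,0]],[6.5,[-7.9,0.1,11],[0,0,0]],[6.5,[-7.9,0.1,11],[0,0,0]],[6.5,[-7.9,0.1,11],[0,0,0]]]'
python3 - <<'E'
from meas import *
print(tool([.626,-.2035,.02]))
a=cam("scene")["frame"][170:290,120:260]; b=cam("top")["frame"][90:190,260:370]
cv2.imwrite("pics/a2.png",np.hstack([cv2.resize(a,(420,360),interpolation=2),cv2.resize(b,(380,360),interpolation=2)]))
E
```

```text
time: 2.57
eef_pos: [0.6252, -0.2013, 0.0833]
ee_rot: [[-0.411, 0.912, -0.002], [0.912, 0.411, 0.001], [0.001, -0.001, -1.0]]
force: [-0.4, 0.0, 0.7]
width: 0.0655
gripper_force: 0.0
[-0.24 -0.01  6.33]
```

View pics/a2.png

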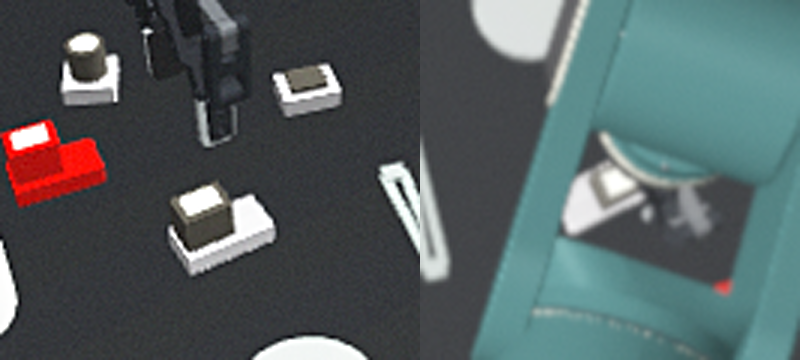

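```bash
python3 - <<'E'
from meas import *
o=ctrl.get_obs(); p=np.array(o["eef_pos"]); R=np.array(o["ee_rot"]); print(p,o["width"],o["time"])
for n,(x,y,ox,sx,sy) in {"scene":(120,170,0,3,3),"top":(260,90,420,380/110,3.6)}.items():
    c=cam(n)
    for k in (-1,0,1):
        for b in (0,.06):
            q=proj(c,p+R[:,1]*k*.04-R[:,2]*b); print(n,k,b,q.round(1),"crop",((q-[x,y])*[sx,sy]+[ox,0]).round())
E
```

```text
[ 0.62649481 -0.20126539  0.08620503] 0.06481911980288363 2.6667
scene -1 0 [175.9 209.8] crop [168. 119.]
scene -1 0.06 [172.6 185.8] crop [158.  47.]
scene 0 0 [184.7 221.5] crop [194. 155.]
scene 0 0.06 [181.7 197.3] crop [185.  82.]
scene 1 0 [194. 234.] crop [222. 192.]
scene 1 0.06 [191.4 209.6] crop [214. 119.]
top -1 0 [325.6 151.1] crop [647. 220.]
top -1 0.06 [329.3 147.8] crop [660. 208.]
top 0 0 [318.3 136.3] crop [621. 167.]
top 0 0.06 [321.6 132.2] crop [633. 152.]
top 1 0 [311.  121.6] crop [596. 114.]
top 1 0.06 [313.9 116.7] crop [606.  96.]
```

The projected fingertips match the top view: one tip at crop (647,220), with the carrier between the fingers. Descending.

```bash
python3 -m pendant '[[5.5,[-0.2,0,2],[0,0,0]],[5,[-0.2,0,4],[0,0,0]],[5,[-0.2,0,5.5],[0,0,0]],[5,[-0.2,0,6.3],[0,0,0]],[5,[-0.2,0,6.3],[0,0,0]],[5,[-0.2,0,6.3],[0,0,0]],[5,[-0.2,0,6.3],[0,0,0]]]' 30
python3 - <<'E'
from meas import *
print(tool([.626,-.2035,.02]),ctrl.get_obs()["force"])
a=cam("scene")["frame"][190:280,140:245]
cv2.imwrite("pics/a3.png",cv2.resize(a,None,fx=6,fy=6,interpolation=2))
E
```

```text
time: 3.35
eef_pos: [0.6271, -0.2034, 0.0221]
ee_rot: [[-0.411, 0.911, 0.001], [0.911, 0.411, -0.001], [-0.001, 0.001, -1.0]]
force: [0.3, -0.1, -0.5]
width: 0.0503
gripper_force: 0.0
[ 0.04 -0.1   0.21] [ 0.27160979 -0.12646622 -0.45109961]
```

View pics/a3.png

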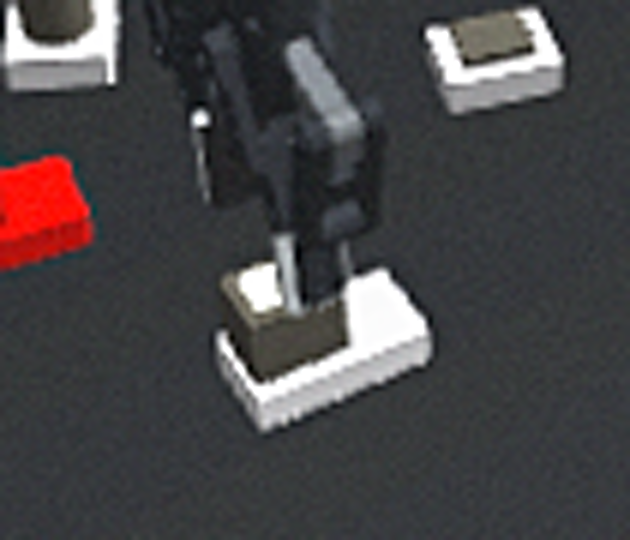

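The picture shows the fingers straddling the resin block, perhaps 3 mm towards the bare end, with the tips above the base. I'll nudge back and close.

```bash
python3 -m pendant '[[5,[-0.3,0,0],[0,0,0]],[5,[-0.3,0,0],[0,0,0]],[2,[-0.3,0,0],[0,0,0]],[2,[-0.3,0,0],[0,0,0]],[2,[-0.3,0,0],[0,0,0]],[2,[-0.3,0,0],[0,0,0]],[2,[-0.3,0,0],[0,0,0]],[2,[-0.3,0,0],[0,0,0]],[2,[-0.3,0,0],[0,0,0]],[2,[-0.3,0,0],[0,0,0]]]' 60
python3 -m pendant '[[2,[0,0,-1],[0,0,0]],[2,[0,0,-3],[0,0,0]],[2,[0,0,-5],[0,0,0]],[2,[0,0,-7],[0,0,0]],[2,[0,0,-8],[0,0,0]],[2,[0,0,-8],[0,0,0]],[2,[0,0,-8],[0,0,0]]]'
```

```text
time: 4.23
eef_pos: [0.6277, -0.206, 0.0207]
ee_rot: [[-0.411, 0.911, -0.0], [0.911, 0.411, -0.0], [0.0, -0.0, -1.0]]
force: [-0.3, -0.5, -0.6]
width: 0.0201
gripper_force: 0.0
time: 4.82
eef_pos: [0.6278, -0.206, 0.1008]
ee_rot: [[-0.411, 0.911, 0.001], [0.911, 0.411, -0.0], [-0.0, 0.0, -1.0]]
force: [-0.6, -0.4, -0.6]
width: 0.0199
gripper_force: 0.0
```

The fingers closed to 20 mm with no force, so nothing is gripped. Checking why.

```bash
python3 - <<'E'
from meas import *
a=cam("scene"); t=cam("top"); b=t["frame"][105:175,280:350]
for r in stone(a,(167,220,50,50),235)+stone(t,(293,123,40,40),235): print(r)
o=ctrl.get_obs(); p=np.array(o["eef_pos"]); print(p, o["width"])
for q in (p,p+[0,0,.06]): print((proj(a,q)-[130,160])*4, (proj(t,q)-[280,105])*360/70+[400,0])
cv2.imwrite("pics/a4.png",np.hstack([cv2.resize(a["frame"][160:265,130:230],(400,420),interpolation=2),cv2.copyMakeBorder(cv2.resize(b,(360,360),interpolation=2),0,60,0,0,0)]))
E
```

```text
(array([194.35195541, 245.24429893]), array([12.5, 30.5]), 66.87621307373047)
(array([186.42075157, 236.48336792]), array([ 6.6, 12.8]), 68.42869567871094)
(array([317.721035  , 139.36432838]), array([5.6, 8.4]), 65.224853515625)
[ 0.62719821 -0.20579717  0.09928751] 0.019694294165313802
[206.47482145 227.71537038] [610.0868842  154.85243221]
[193.67590734 128.83641616] [628.13184723 132.57087016]
```

View pics/a4.png

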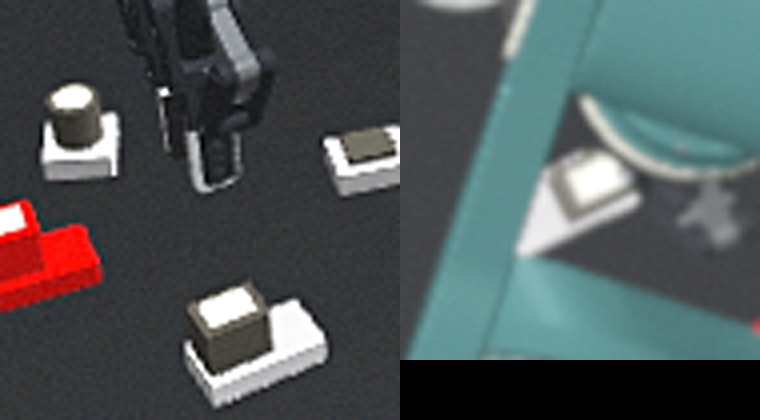

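The carrier is unmoved. The closed fingertips appear at scene pixel (179,203), well above the projected TCP, and a grey shape sits at top pixel (340,147). I'll test this against the geometry.

```bash
python3 - <<'E'
from meas import *
a=cam("scene"); t=cam("top")
o1,d1=ray(a,180,203); o2,d2=ray(t,340,147)
A=np.stack([d1,-d2],1); k=np.linalg.lstsq(A,o2-o1,rcond=None)[0]; print("tri",(o1+k[0]*d1).round(3),(o2+k[1]*d2).round(3))
for z in (.05,.1,.13,.15): print(z,onz(a,180,203,z).round(3),proj(t,onz(a,180,203,z)).round(1))
print("start TCP proj",proj(a,[.246,.628,.193]),proj(a,[.246,.628,.25]))
E
python3 - <<'E'
import cv2
a=cv2.imread("pics/scene0.png")[0:80,440:512]; cv2.imwrite("pics/a5.png",cv2.resize(a,None,fx=6,fy=6,interpolation=2))
E
```

```text
tri [ 0.598 -0.207  0.109] [ 0.595 -0.247  0.116]
0.05 [ 0.527 -0.212  0.05 ] [322.3 178.3]
0.1 [ 0.587 -0.208  0.1  ] [322.5 151.8]
0.13 [ 0.623 -0.206  0.13 ] [322.7 134.9]
0.15 [ 0.647 -0.204  0.15 ] [322.8 123.1]
start TCP proj [478.6601666   74.55821379] [484.76195885  55.38558637]
```

View pics/a5.png

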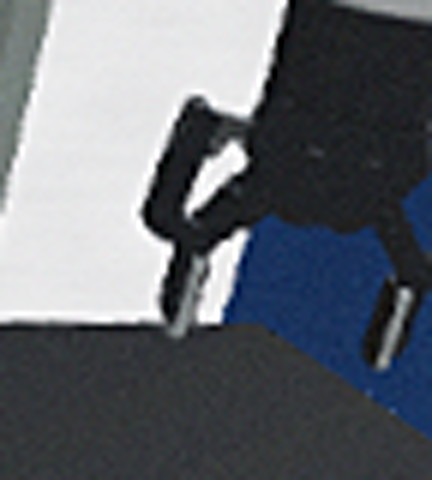

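At the start pose too, the visible fingertips lie about 50 mm above the reported TCP when open (pixels (470,55) and (504,61), against (479,75) expected). With the fingers closed it is about 34 mm. In xy the TCP agrees. So the real fingertips are ~34 mm short of the reported TCP, and the fingers closed above the block. I'll quantify this before regrasping.

```bash
python3 - <<'E'
from meas import *
a=cam("scene"); o=ctrl.get_obs(); p=np.array(o["eef_pos"]); R=np.array(o["ee_rot"])
for k in (-.014,0,.014):
    print(k,[(dz,((proj(a,p+R[:,1]*k+[0,0,dz*1e-3])-[130,160])*4).round(0).tolist()) for dz in (20,27,34,41)])
print(o["force"],o["ft_torque"],p, [tool([.626,-.2035,z])for z in(.03,-.01)])
E
```

```text
-0.014 [(20, [190.0, 179.0]), (27, [188.0, 168.0]), (34, [186.0, 156.0]), (41, [185.0, 144.0])]
0 [(20, [202.0, 196.0]), (27, [201.0, 184.0]), (34, [199.0, 173.0]), (41, [198.0, 161.0])]
0.014 [(20, [215.0, 213.0]), (27, [214.0, 201.0]), (34, [212.0, 190.0]), (41, [211.0, 178.0])]
[-0.048059    0.70810901  0.66354295] [0.01941204 0.01978335 0.0617424 ] [ 0.62727321 -0.20582655  0.09946597] [array([ 0.26, -0.01,  6.95]), array([ 2.500e-01, -1.000e-02,  1.095e+01])]
```

```bash
python3 -m pendant '[[5,[0.2,0,0],[0,0,0]],[5,[0.2,0,0],[0,0,0]],[5,[0.2,0,2],[0,0,0]],[5,[0.2,0,4],[0,0,0]],[5,[0.2,0,6],[0,0,0]],[5,[0.2,0,8],[0,0,0]],[5,[0.2,0,9.5],[0,0,0]],[5,[0.2,0,10.2],[0,0,0]],[5,[0.2,0,10.2],[0,0,0]],[5,[0.2,0,10.2],[0,0,0]]]' 60
python3 - <<'E'
from meas import *
print(tool([.626,-.2035,-.012]),ctrl.get_obs()["force"])
a=cam("scene")["frame"][190:280,140:245]
cv2.imwrite("pics/a6.png",cv2.resize(a,None,fx=6,fy=6,interpolation=2))
E
```

```text
time: 5.9
eef_pos: [0.6272, -0.2042, -0.0008]
ee_rot: [[-0.411, 0.911, 0.0], [0.911, 0.411, -0.0], [-0.0, 0.0, -1.0]]
force: [0.1, 0.6, 0.3]
width: 0.0496
gripper_force: 0.0
[ 0.11 -0.08  1.12] [0.08887654 0.63004799 0.27159618]
```

View pics/a6.png

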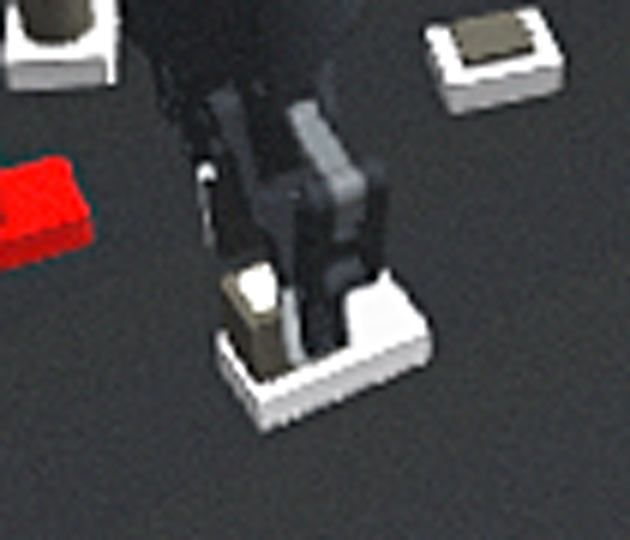

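The fingers now flank the block properly. The near pad's tip is at (320,355), above the base, and the parallax-corrected offset along the block is about 1 mm. Lowering 10 mm and closing.

```bash
python3 -m pendant '[[5,[-0.1,0,0.5],[0,0,0]],[5,[-0.1,0,0.9],[0,0,0]],[5,[-0.1,0,0.9],[0,0,0]],[2,[-0.1,0,0.9],[0,0,0]],[2,[-0.1,0,0.9],[0,0,0]],[2,[-0.1,0,0.9],[0,0,0]],[2,[-0.1,0,0.9],[0,0,0]],[2,[-0.1,0,0.9],[0,0,0]],[2,[-0.1,0,0.9],[0,0,0]],[2,[-0.1,0,0.9],[0,0,0]]]' 60
```

```text
time: 6.78
eef_pos: [0.6276, -0.2052, -0.0099]
ee_rot: [[-0.411, 0.911, 0.001], [0.911, 0.411, -0.0], [-0.0, 0.0, -1.0]]
force: [0.5, -0.7, 5.5]
width: 0.0244
gripper_force: 59.7
```

```bash
python3 -m pendant '[[2,[0,0,-0.5],[0,0,0]],[2,[0,0,-2],[0,0,0]],[2,[0,0,-4],[0,0,0]],[2,[0,0,-7],[0,0,0]],[2,[0,0,-10],[0,0,0]],[2,[0,0,-12],[0,0,0]],[2,[0,0,-12],[0,0,0]],[2,[0,0,-12],[0,0,0]],[2,[0,0,-12],[0,0,0]]]'
python3 - <<'E'
from meas import *
a=cam("scene"); t=cam("top"); o=ctrl.get_obs(); p=np.array(o["eef_pos"]); print(p,o["force"])
q=proj(a,p+[0,0,.05]); x,y=int(q[0]-40),int(q[1]-40)
q2=proj(t,p); x2,y2=int(q2[0]-40),int(q2[1]-40); print(x,y,x2,y2)
cv2.imwrite("pics/a7.png",np.hstack([cv2.resize(a["frame"][y:y+85,x:x+85],(400,400),interpolation=2),cv2.resize(t["frame"][y2:y2+80,x2:x2+80],(400,400),interpolation=2)]))
E
```

```text
time: 7.53
eef_pos: [0.6269, -0.2049, 0.1092]
ee_rot: [[-0.411, 0.911, -0.001], [0.911, 0.411, 0.0], [0.001, -0.001, -1.0]]
force: [-1.1, -0.2, -1.7]
width: 0.0248
gripper_force: 59.1
[ 0.62665166 -0.20483415  0.10832658] [-0.11778619 -0.15264298 -0.81527457]
139 152 280 94
```

View pics/a7.png

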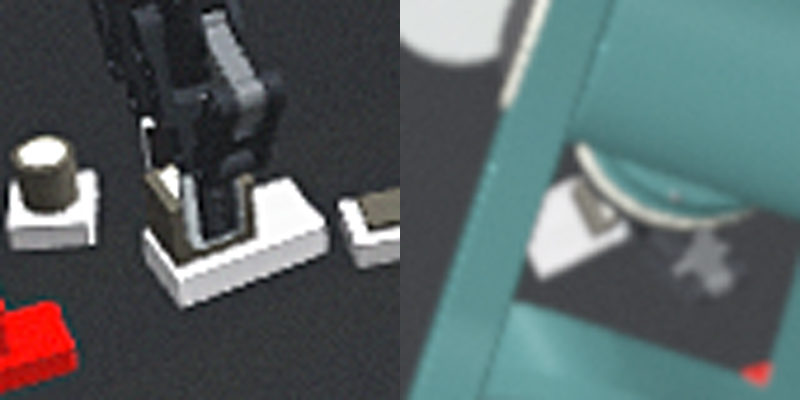

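The carrier is held level in the gripper, with the base's bare end along tool +x and bystanders clear. Now computing the transfer.

```bash
python3 -c "
from meas import *
print(tool([.482,.150,.109]), tool([.482,.150,.109]).dot([1,1,0]))"
```

```text
[ 3.829e+01  1.410e+00 -1.000e-02] 39.699999999999996
```

```bash
python3 -m pendant '[[2,[1,0,0],[0,0,0.02]],[2,[3,0.1,0],[0,0,0.05]],[2,[6,0.2,0],[0,0,0.08]],[2,[9,0.3,0],[0,0,0.12]],[2,[12,0.4,0],[0,0,0.16]],[2,[15,0.5,0],[0,0,0.2]],[2,[18,0.6,0],[0,0,0.24]],[2,[21,0.7,0],[0,0,0.28]],[2,[24,0.9,0],[0,0,0.32]],[2,[27,1,0],[0,0,0.36]],[2,[30,1.1,0],[0,0,0.4]],[2,[33,1.2,0],[0,0,0.42]],[2,[35.5,1.3,0],[0,0,0.445]],[2,[37.2,1.4,0],[0,0,0.445]],[2,[38,1.4,0],[0,0,0.445]],[2,[38.3,1.4,0],[0,0,0.445]],[2,[38.3,1.4,0],[0,0,0.445]],[2,[38.3,1.4,0],[0,0,0.445]],[2,[38.3,1.4,0],[0,0,0.445]]]'
python3 -c "
from meas import *
print(tool([.482,.150,.037]), ctrl.get_obs()['eef_pos'])"
```

```text
time: 9.22
eef_pos: [0.4828, 0.149, 0.1095]
ee_rot: [[0.022, 1.0, -0.0], [1.0, -0.022, -0.0], [-0.0, -0.0, -1.0]]
force: [1.5, -0.3, -1.5]
width: 0.0246
gripper_force: 59.0
[ 0.1  -0.08  7.25] [0.48275897 0.14897574 0.10950167]
```

```bash
python3 -m pendant '[[2,[0.1,-0.1,2],[0,0,0]],[2,[0.1,-0.1,4],[0,0,0]],[2,[0.1,-0.1,6],[0,0,0]],[2,[0.1,-0.1,7.5],[0,0,0]],[2,[0.1,-0.1,8.5],[0,0,0]],[2,[0.1,-0.1,8.9],[0,0,0]],[2,[0.1,-0.1,8.9],[0,0,0]],[2,[0.1,-0.1,8.9],[0,0,0]]]'
python3 - <<'E'
from meas import *
a=cam("scene"); t=cam("top"); cv2.imwrite("pics/raw8.png",a["frame"]); cv2.imwrite("pics/raw8t.png",t["frame"]); o=ctrl.get_obs(); p=np.array(o["eef_pos"]); print(p,o["force"])
cv2.imwrite("pics/a8.png",np.vstack([cv2.resize(a["frame"][150:215,295:405],(660,390),interpolation=2),cv2.resize(t["frame"][180:215,110:220],(660,210),interpolation=2)]))
E
```

```text
time: 9.88
eef_pos: [0.482, 0.1507, 0.0214]
ee_rot: [[0.021, 1.0, 0.001], [1.0, -0.021, 0.0], [0.0, 0.001, -1.0]]
force: [-0.1, -0.4, -1.4]
width: 0.0246
gripper_force: 59.1
[0.4821522  0.15082423 0.02180493] [-0.24750496 -0.19693638 -1.5930895 ]
```

View pics/a8.png

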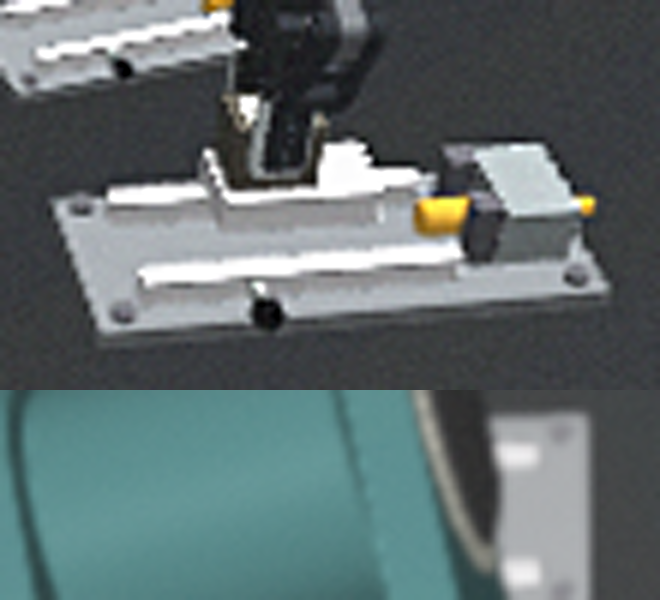

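The picture shows the carrier held over the channel, level and parallel to it. The near-bottom base edge runs from px (332,188) to (359,186), the plunger tip is at px (364,186), and the nose is clear behind it. Checking these numbers.

```bash
python3 - <<'E'
from meas import *
a=cam("scene"); g=a["frame"].max(2).astype(int)
z=.0318
p=np.array(ctrl.get_obs()["eef_pos"])
print("img corners", onz(a,331.5,188,z).round(4), onz(a,358.5,186,z).round(4))
R=np.array(ctrl.get_obs()["ee_rot"]); X,Y=R[:,0],R[:,1]
for n,(dx,dy,dz) in {"rearbotnear":(-.0178,.017,.010),"frontbotnear":(.0462,.017,.010),"fronttopnear":(.0462,.017,.026)}.items():
    q=p+X*dx+Y*dy+[0,0,dz]; print(n,q.round(4),proj(a,q).round(1),((proj(a,q)-[295,150])*6).round())
f=cv2.resize(g[150:215,295:405].astype(np.uint8),None,fx=1,fy=1)
print(f[22:42,34:68:1].tolist().__len__())
for v in range(172,194): print(v,*g[v,328:366])
E
```

```text
img corners [0.4971 0.1354 0.0318] [0.498  0.2016 0.0318]
rearbotnear [0.4987 0.1327 0.0317] [330.6 188.5] [214. 231.]
frontbotnear [0.5    0.1967 0.0318] [356.8 186.7] [371. 220.]
fronttopnear [0.5    0.1967 0.0478] [358.  181.3] [378. 188.]
20
172 63 58 60 51 51 53 45 50 35 126 148 154 39 33 37 39 33 39 62 83 48 64 45 40 39 43 50 54 59 59 62 59 59 61 59 64 58 61
173 55 58 50 47 53 48 49 55 61 122 150 66 24 31 38 64 33 32 63 52 45 91 76 127 178 170 105 36 54 57 63 59 61 62 62 61 59 65
174 53 97 53 40 55 51 55 57 53 131 153 83 34 37 37 33 34 35 105 41 73 255 255 255 255 255 255 243 36 56 63 65 60 65 57 64 66 61
175 57 255 214 53 43 44 54 49 72 137 152 32 39 39 73 36 33 31 102 39 85 255 255 255 255 255 255 255 22 42 62 58 63 63 58 63 60 60
176 65 124 202 80 38 48 57 52 98 145 120 30 26 55 45 34 35 30 75 36 144 255 255 252 252 252 255 255 220 35 51 55 60 53 58 58 54 56
177 81 116 255 168 32 48 60 58 82 149 120 32 26 37 41 29 34 66 77 43 156 255 254 252 252 252 253 255 255 23 32 42 35 38 38 38 43 56
178 97 120 151 216 85 35 51 59 85 147 156 71 55 100 88 93 92 109 44 57 255 255 254 253 2
[... 1658 characters left out ...]
 186 184 186 180 185 183 187 183 182 182 180 182 184 182 179 179 186 179 156
190 184 185 184 181 186 183 181 182 187 185 183 186 185 179 181 183 185 183 179 175 179 181 180 178 176 176 176 176 178 186 181 181 185 184 188 195 205 217
191 179 187 183 180 180 179 185 184 184 179 178 177 177 174 183 175 178 186 180 184 186 184 198 190 195 213 201 198 188 231 232 235 247 245 253 255 255 255
192 178 174 177 177 185 180 181 186 186 197 203 192 217 206 208 180 186 233 232 247 247 246 255 255 255 255 255 255 255 255 255 255 255 255 255 255 255 255
193 210 206 208 191 230 234 239 247 247 255 255 255 255 255 255 255 255 255 255 255 255 255 255 255 255 255 255 255 255 255 255 255 255 255 255 255 255 255
```

Prediction and picture agree to within 1 px: the nose is at y≈0.198, with the plunger tip at 0.220, and the lateral position is within ~1 mm. Lowering into the channel in two steps.

```bash
python3 -m pendant '[[2,[0,0,0.4],[0,0,0]],[2,[0,0,0.8],[0,0,0]],[2,[0,0,1.1],[0,0,0]],[2,[0,0,1.4],[0,0,0]],[2,[0,0,1.6],[0,0,0]],[2,[0,0,1.6],[0,0,0]]]'; python3 -m pendant '[[2,[0,0,0.15],[0,0,0]],[2,[0,0,0.3],[0,0,0]],[2,[0,0,0.4],[0,0,0]],[2,[0,0,0.45],[0,0,0]],[2,[0,0,0.45],[0,0,0]],[2,[0,0,0.45],[0,0,0]]]'
```

```text
time: 10.53
eef_pos: [0.4812, 0.1507, 0.0041]
ee_rot: [[0.021, 1.0, -0.001], [1.0, -0.021, -0.0], [-0.0, -0.001, -1.0]]
force: [0.0, -0.4, -0.6]
width: 0.0249
gripper_force: 59.1
time: 11.03
eef_pos: [0.4816, 0.1508, 0.0003]
ee_rot: [[0.021, 1.0, 0.0], [1.0, -0.021, 0.0], [0.0, 0.0, -1.0]]
force: [-0.5, 1.0, -0.6]
width: 0.0244
gripper_force: 59.1
```

It is inside the channel with no contact force. Feeling for the floor in 0.5 mm steps.

```bash
python3 -m pendant '[[2,[0,0,0.05],[0,0,0]],[2,[0,0,0.05],[0,0,0]],[2,[0,0,0.05],[0,0,0]]]' | grep -E 'pos|force:'; python3 -m pendant '[[2,[0,0,0.05],[0,0,0]],[2,[0,0,0.05],[0,0,0]],[2,[0,0,0.05],[0,0,0]]]'| grep -E 'pos|force:';
```

```text
eef_pos: [0.4816, 0.1508, 0.0001]
force: [-2.3, -1.3, 4.6]
gripper_force: 59.8
eef_pos: [0.4817, 0.1508, 0.0]
force: [-5.1, -1.8, 11.0]
gripper_force: 60.7
```

Floor contact felt (11 N). I'll ease the down-force off a little and push forward, stopping short of the plunger first.

```bash
python3 -m pendant '[[2,[0,0,-0.07],[0,0,0]],[2,[0.2,0,-0.07],[0,0,0]],[2,[0.5,0,-0.07],[0,0,0]],[2,[0.8,0,-0.07],[0,0,0]],[2,[1.1,0,-0.07],[0,0,0]],[2,[1.4,0,-0.07],[0,0,0]],[2,[1.5,0,-0.07],[0,0,0]],[2,[1.5,0,-0.07],[0,0,0]],[2,[1.5,0,-0.07],[0,0,0]]]'
```

```text
time: 12.28
eef_pos: [0.482, 0.1663, 0.0001]
ee_rot: [[0.021, 1.0, 0.0], [1.0, -0.021, 0.001], [0.001, 0.0, -1.0]]
force: [0.6, 0.7, 4.5]
width: 0.0246
gripper_force: 59.9
```

```bash
python3 -m pendant '[[2,[0.1,0,0],[0,0,0]],[2,[0.2,0,0],[0,0,0]],[2,[0.3,0,0],[0,0,0]],[2,[0.4,0,0],[0,0,0]],[2,[0.5,0,0],[0,0,0]],[2,[0.6,0,0],[0,0,0]],[2,[0.7,0,0],[0,0,0]],[2,[0.7,0,0],[0,0,0]],[2,[0.7,0,0],[0,0,0]]]'
```

```text
time: 13.03
eef_pos: [0.4821, 0.1729, 0.0001]
ee_rot: [[0.021, 1.0, 0.0], [1.0, -0.021, -0.0], [-0.0, 0.0, -1.0]]
force: [-0.3, -2.1, 5.3]
width: 0.0248
gripper_force: 60.0
```

```bash
python3 -m pendant '[[2,[0.1,0,0],[0,0,0]],[2,[0.2,0,0],[0,0,0]],[2,[0.3,0,0],[0,0,0]],[2,[0.3,0,0],[0,0,0]],[2,[0.3,0,0],[0,0,0]]]'| grep -E 'pos|force:';  python3 -m pendant '[[2,[0.1,0,0],[0,0,0]],[2,[0.2,0,0],[0,0,0]],[2,[0.3,0,0],[0,0,0]],[2,[0.3,0,0],[0,0,0]],[2,[0.3,0,0],[0,0,0]]]'| grep -E 'pos|force:'; python3 -m pendant '[[2,[0.1,0,0],[0,0,0]],[2,[0.2,0,0],[0,0,0]],[2,[0.2,0,0],[0,0,0]],[2,[0.2,0,0],[0,0,0]]]'| grep -E 'pos|force:'
```

```text
eef_pos: [0.4822, 0.1757, 0.0001]
force: [0.3, -3.9, 5.9]
gripper_force: 60.1
eef_pos: [0.4822, 0.1784, 0.0001]
force: [-0.0, -6.9, 7.5]
gripper_force: 60.2
eef_pos: [0.4823, 0.1803, 0.0001]
force: [-0.9, -7.6, 7.5]
gripper_force: 60.3
```

Spring contact began at about y=0.174, so the posts should come near 0.188. Continuing slowly.

```bash
python3 -m pendant '[[2,[0.1,0,0],[0,0,0]],[2,[0.2,0,0],[0,0,0]],[2,[0.3,0,0],[0,0,0]],[2,[0.3,0,0],[0,0,0]],[2,[0.3,0,0],[0,0,0]]]'| grep -E 'pos|force:';  python3 -m pendant '[[2,[0.05,0,0],[0,0,0]],[2,[0.1,0,0],[0,0,0]],[2,[0.15,0,0],[0,0,0]],[2,[0.15,0,0],[0,0,0]],[2,[0.15,0,0],[0,0,0]]]'| grep -E 'pos|force:'
```

```text
eef_pos: [0.4823, 0.1832, 0.0001]
force: [-2.2, -9.1, 7.9]
gripper_force: 60.3
eef_pos: [0.4823, 0.1845, 0.0001]
force: [-1.4, -10.4, 7.8]
gripper_force: 60.4
```

```bash
for i in 1; do python3 -m pendant '[[2,[0.05,0,0],[0,0,0]],[2,[0.1,0,0],[0,0,0]],[2,[0.1,0,0],[0,0,0]],[2,[0.1,0,0],[0,0,0]]]'| grep -E 'pos|force:'; done; python3 -m pendant '[[2,[0.05,0,0],[0,0,0]],[2,[0.1,0,0],[0,0,0]],[2,[0.1,0,0],[0,0,0]],[2,[0.1,0,0],[0,0,0]]]'| grep -E 'pos|force:'
```

```text
eef_pos: [0.4823, 0.1854, 0.0001]
force: [-1.7, -11.0, 9.7]
gripper_force: 60.4
eef_pos: [0.4823, 0.1864, 0.0001]
force: [-1.4, -11.7, 9.2]
gripper_force: 60.5
```

```bash
python3 -m pendant '[[2,[0.05,0,0],[0,0,0]],[2,[0.1,0,0],[0,0,0]],[2,[0.1,0,0],[0,0,0]],[2,[0.1,0,0],[0,0,0]]]'| grep -E 'pos|force:'; python3 -m pendant '[[2,[0.03,0,0],[0,0,0]],[2,[0.05,0,0],[0,0,0]],[2,[0.05,0,0],[0,0,0]],[2,[0.05,0,0],[0,0,0]]]'| grep -E 'pos|force:'
```

```text
eef_pos: [0.4823, 0.1873, 0.0001]
force: [-1.6, -11.7, 9.3]
gripper_force: 60.5
eef_pos: [0.4824, 0.1878, 0.0001]
force: [-0.8, -12.9, 8.8]
gripper_force: 60.5
```

```bash
python3 -m pendant '[[2,[0.03,0,0],[0,0,0]],[2,[0.05,0,0],[0,0,0]],[2,[0.05,0,0],[0,0,0]],[2,[0.05,0,0],[0,0,0]]]'| grep -E 'pos|force:'; python3 -m pendant '[[2,[0.03,0,0],[0,0,0]],[2,[0.05,0,0],[0,0,0]],[2,[0.05,0,0],[0,0,0]],[2,[0.05,0,0],[0,0,0]]]'| grep -E 'pos|force:'
```

```text
eef_pos: [0.4824, 0.1882, 0.0001]
force: [-1.5, -13.9, 10.1]
gripper_force: 60.5
eef_pos: [0.4824, 0.1887, 0.0001]
force: [-3.7, -12.9, 10.3]
gripper_force: 60.5
```

```bash
for i in 1; do python3 -m pendant '[[2,[0.03,0,0],[0,0,0]],[2,[0.05,0,0],[0,0,0]],[2,[0.05,0,0],[0,0,0]],[2,[0.05,0,0],[0,0,0]]]'| grep -E 'pos|force:'; done; python3 -m pendant '[[2,[0.03,0,0],[0,0,0]],[2,[0.05,0,0],[0,0,0]],[2,[0.05,0,0],[0,0,0]],[2,[0.05,0,0],[0,0,0]]]'| grep -E 'pos|force:'
```

```text
eef_pos: [0.4824, 0.1892, 0.0001]
force: [-3.0, -14.0, 9.6]
gripper_force: 60.6
eef_pos: [0.4824, 0.1893, 0.0001]
force: [-2.2, -16.8, 10.4]
gripper_force: 60.7
```

Forward motion has nearly stopped at y≈0.189 while the force rises, which is what the posts should feel like. A little further to press firmly.

```bash
python3 -m pendant '[[2,[0.03,0,0],[0,0,0]],[2,[0.05,0,0],[0,0,0]],[2,[0.05,0,0],[0,0,0]],[2,[0.05,0,0],[0,0,0]]]'| grep -E 'pos|force:'; python3 -m pendant '[[2,[0.03,0,0],[0,0,0]],[2,[0.05,0,0],[0,0,0]],[2,[0.05,0,0],[0,0,0]],[2,[0.05,0,0],[0,0,0]]]'| grep -E 'pos|force:'
```

```text
eef_pos: [0.4825, 0.1893, 0.0002]
force: [-2.8, -20.9, 13.5]
gripper_force: 60.9
eef_pos: [0.4825, 0.1894, 0.0002]
force: [-3.3, -25.7, 14.8]
gripper_force: 61.2
```

Firm on the posts at 26 N total: spring 10 N, friction ~2–3 N, posts ~13 N. I'll check by brass pixels and by holding steady.

```bash
python3 -m pendant '[[2,[0,0,0],[0,0,0]],[2,[0,0,0],[0,0,0]],[2,[0,0,0],[0,0,0]],[2,[0,0,0],[0,0,0]],[2,[0,0,0],[0,0,0]],[2,[0,0,0],[0,0,0]]]'
python3 - <<'E'
from meas import *
a=cam("scene"); f0=cv2.imread("pics/scene0.png")
for f_ in (f0,a["frame"]):
    f_=f_[165:215,345:400].astype(int); m=(f_[...,2]-f_[...,0])>60; u=np.where(m)[1]+345; print("brass front px",(u<382).sum(),"range",u.min(),u.max(),"rear px",(u>=382).sum(), "rear max",u.max())
w=a["frame"].max(2); print(w[180:188,364:378].tolist())
for dx in (.0462,.0482): 
    p=np.array(ctrl.get_obs()["eef_pos"]); print(proj(a,p+[.018,dx,.010]).round(1))
print("stop proj near corner of carrier",proj(a,[.5,.2343,.010]).round(1))
E
```

```text
time: 18.87
eef_pos: [0.4825, 0.1894, 0.0002]
ee_rot: [[0.021, 1.0, -0.0], [1.0, -0.021, -0.005], [-0.005, -0.0, -1.0]]
force: [-2.5, -25.8, 13.9]
width: 0.0246
gripper_force: 61.2
brass front px 51 range 364 393 rear px 7 rear max 393
brass front px 7 range 371 399 rear px 27 rear max 399
[[255, 255, 255, 255, 255, 204, 46, 57, 64, 61, 73, 73, 75, 205], [255, 255, 255, 255, 252, 117, 44, 59, 54, 85, 85, 73, 70, 181], [255, 253, 252, 254, 255, 255, 178, 88, 116, 131, 179, 158, 144, 106], [255, 252, 252, 253, 255, 255, 255, 255, 255, 117, 121, 148, 141, 140], [255, 253, 253, 253, 254, 255, 255, 255, 220, 50, 111, 144, 145, 148], [254, 253, 253, 253, 253, 255, 255, 255, 183, 44, 41, 82, 78, 62], [254, 253, 254, 254, 255, 255, 255, 255, 150, 40, 60, 64, 62, 57], [255, 255, 255, 255, 255, 255, 255, 255, 214, 39, 58, 68, 63, 66]]
[370.7 192.6]
[371.5 192.5]
stop proj near corner of carrier [370.1 192.6]
```

The plunger's front brass has gone in (51 px down to 7) and its rear end has moved out 6 px, about 14 mm. The carrier's front edge is directly against the dark posts at px 372–373. The push and grip are steady, so I'm handing in.

```bash
python3 -c "
from bench import ctrl
print(ctrl.job_done())"
```

```text
the job is handed in; nothing more can be done
None
```

The carrier is in the channel, pressed steadily against both stop posts with about 26 N total push and still held at about 60 N grip, so you can tighten the clamp screw; the first grasp closed above the block and missed without touching the carrier, and the second held.

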